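Site the model water tower and snap its roof on

TASK

On the model railway board, slide the round brick water-tower house across the board, without lifting or tipping it, until its base stands wholly inside the white ring. Then set the red conical roof on the white stud on top of the house and press it straight down until it clicks and sits fully home, and go on pressing down firmly after the click: finish while still holding the roof pressed, without letting go. Leave the half-timbered house, the paint pot and the wagon where they are.

Things in the scene. Friction and masses are not known exactly. Their poses are not given: they have to be found in the camera images.
- tower: Round brick model house, loose, 0.35 to 0.6 kg, upright. Grey round base 96 mm across, 8 mm high; on it a brick drum 76 mm across up to a flat top 50 mm high, and on that a white stud (highest point 68 mm). Round, so yaw does not matter. Origin: centre of the underside, z up
- tower_seat: Dark grey flat collar 68 mm across on the drum's top, part of the tower, the hard seat of the roof. Origin: centre of its upper face, at the foot of the stud, 50 mm above the tower's underside: the roof's origin lies here when fully home. The stud is 28 mm across, 18 mm high, its upper 7 mm tapering to 16 mm; four sprung steel balls stick out 4 mm from its side, 9 mm above the seat
- roof: Loose red conical roof, 60 g, lying upright on the board: eaves 88 mm across, cone rising to 30 mm, where it is 28 mm across, with a lantern on its tip. Socket in the underside 20 mm deep, mouth 30.6 mm across. Round, so yaw does not matter. Origin: centre of the underside, z up
- roof_lantern (a point): Mid-height of the cream round lantern on the roof, to grip: 22 mm across, 30 to 52 mm above the underside (this point 41 mm), small dark cap up to 57 mm. Pressed on the stud, it resists from 14 mm above home, most (6 to 10 N) near 11 mm, then gives way and below about 7 mm is drawn home (the click) onto the hard seat. Left above that it stays proud
- spot: Flat marking painted on the board: grey disc 120 mm across with a white ring 6 mm wide round it (132 mm outside). Origin at its centre, at board height
- house: Bystander: small loose half-timbered house with red gable roof, 50 x 85 mm, 66 mm high, origin under its centre
- paint_pot: Bystander: small loose jar with a blue cap, 30 mm across, 36 mm high, origin under its centre
- wagon: Bystander: loose green goods wagon, 30 x 112 mm, 37 mm high, standing on the straight track nearest the robot (rails 6 mm high), its long side along the track (y); origin under its centre
Mind the look-alikes: they are no part of the job. There is more than one size of the tower; the one meant has the size given above.

How it is judged:
On the way, in this order (a step that is already met when the one before it is completed fails the run):
1. the tower house stands inside the white ring (horizontal distance between tower and spot below 0.012 m and angle between tower's own z axis and vertical below 0.06 rad), for 0.2 s.
2. the roof has clicked on and sits fully home (z of roof in the frame of tower_seat below 0.002 m and horizontal distance between roof and tower_seat below 0.004 m and angle between the z axis of roof and the z axis of tower, either way round below 0.06 rad), for 0.2 s.
At the end, for the whole second after the job is handed in: The tower's centre is within 12 mm of the ring's centre (base wholly inside the white ring), upright; the roof's underside is within 2 mm of the seat, centred within 4 mm and level; the fingers still touch the roof and it is pressed down on the seat with more than 4 N, throughout the last second (all of step 1 and all of step 2 and z of roof in the frame of tower_seat above -0.003 m and contact force between the fingers and roof above 1 N and contact force between roof and tower_seat above 4 N); the arm keeps its last pose, push and grip.
It fails at once if the tower was lifted off the board (height (world z) of tower above 0.015 m).
It fails at once if the tower was tipped (angle between tower's own z axis and vertical above 0.3 rad).
It fails at once if the half-timbered house was moved (distance of house from where it was at the start of the episode above 0.02 m).
It fails at once if the paint pot was moved (distance of paint_pot from where it was at the start of the episode above 0.02 m).
It fails at once if the wagon was moved (distance of wagon from where it was at the start of the episode above 0.02 m).
It also fails if it takes over 61 s, if anything falls off the work surface, if the arm or the gripper's body presses on something with over 40 N, if the wrist force passes 120 N, or if a joint passes its speed limit or range.

ROBOT

A 6-joint arm with a two-finger parallel gripper is mounted at the origin on the work surface. World frame = base frame: x ahead of the robot, y to its left, z up, the work surface at z = 0. Lengths are in m, angles in rad, forces in N, time in s.
With the tool pointing down it reaches from about 0.35 to 0.775 m from the base axis. Payload 7.3 kg.
Tool frame: the origin (TCP) lies midway between the tips of the shut fingers; the grasp point (between the pads) lies 19 mm behind it; z points along the fingers, y is the line along which they close (so a half turn about z gives the same grasp; the last joint's range is limited). The gripper opens to 92 mm and grips with 3 to 60 N. Pads are 19 mm wide; open, the fingers measure 130 mm over their backs; the gripper's body (75 mm by 190 mm) begins 47 mm behind the grasp point.
Start: joints at [1.118, 0.342, 1.524, -0, 1.275, -0.146], TCP at [0.159, 0.501, 0.227] pointing down, gripper open.
Joint ranges: [-2.53, 2.53], [-0.77, 2.02], [0.04, 2.7], [-1, 4.14], [0.28, 2.66], [-3.11, 3.11]. Speed limits (rad/s): [2.57, 2.57, 3.14, 3.14, 3.14, 3.14].

INTERFACE

Orientations are given as [roll, pitch, yaw] about the fixed x, y, z axes, in that order (R = Rz(yaw) Ry(pitch) Rx(roll)).
In Python, from bench import arm, eyes gives the robot as it stands.
- The arm moves only by the shell command python3 -m crank 'ROWS' [FORCE]. ROWS is text: rows parted by semicolons, each of 5 numbers parted by spaces: the closure, from 0 (fully open) to 1 (shut), then the shift along the world's x, y, z in mm, then the turn about the world's z in units of 5 degrees (1.0 is 5 degrees). A call has 1 to 20 rows; each row is the pose to reach, as a shift and turn from the pose commanded when the call began; what a row does not reach only later rows make up. A row lasts 1/12 s, in which the tool goes at most 41.7 mm and 7.16 degrees, less where a joint would pass 70% of its speed; a pose out of reach is approached as far as the arm can. A call with a gripper value outside its range is refused whole. The fingers move at their own pace and stop on an object; FORCE is the grip in N (left out, the last holds). Time passes only in rows, so rows that repeat a pose let the fingers close. It gives the time, the measured TCP pose, the force, the opening and the grip force at its end, in the units of the state.
- arm.observe(): the state, without advancing time (a new reading comes with each control period).
- eyes.camera(name): name is "side" or "top"; returns (picture, depth): 480x640x3 uint8, red, green, blue; 480x640 float32, m along the optical axis (not along the pixel's ray), 0 where there is no reading.
- eyes.get_calibration(name): a dict with "K" (3x3 intrinsics, pixels), "R" (3x3) and "t" (3): a world point X has camera coordinates R X + t. Camera axes: x right, y down, z forward; pixel columns grow to the right and rows downward; lengths in m; the calibration is good to about 2 mm. A picture is of the moment at which its call begins. get_calibration takes no time and is no camera call.
- arm.job_done(): hands the job in; it is judged then, once.
The state is a dict: "time_s": time; "joint_pos": joint angles; "qd": joint speeds; "joint_efforts": joint torques, N m; "tool_pos": TCP position; "eef_rot": TCP orientation; "contact_force": force on the tool from outside, world axes, zero at the start; "wrist_torque": the same for the moment, N m; "opening": finger opening in m; "gripper_force": force on a finger pad.
Only numpy, scipy, OpenCV 4.12 (cv2) and the standard library are available. Lean on these libraries where they do the work, as an engineer would, in place of code of your own. Each camera call takes 0.05 s, during which the arm holds its last target. There are 200 camera calls.

## Working session

There is one attempt and no reset: what is moved stays moved. The work goes in short steps, Python scripts to look and compute and a shell command to move; the robot and the scene stay as the last step left them, time stands still between calls to the robot, and variables do not carry over. Pictures are saved under pics/ and viewed, at most 10 in all, crops included, and the job is handed in when it is done.

```bash
mkdir -p pics; cat > h.py <<'E'
import numpy as np, cv2
from bench import arm, eyes
def cloud(name):
    p,d=eyes.camera(name); c=eyes.get_calibration(name)
    K,R,t=[np.array(c[k],float) for k in("K","R","t")]
    v,u=np.mgrid[:480,:640]
    X=np.stack([(u-K[0,2])/K[0,0]*d,(v-K[1,2])/K[1,1]*d,d],-1)
    W=(X-t.reshape(3))@R
    W[d==0]=np.nan
    return p,W
E
python3 - <<'E'
from h import *
for n in("top","side"):
    p,W=cloud(n); cv2.imwrite(f"pics/{n}0.png",p[:,:,::-1]); np.savez(f"{n}0.npz",p=p,W=W)
    c=eyes.get_calibration(n); print(n,-np.array(c["R"]).T@np.array(c["t"]).ravel())
s=arm.observe(); print(s["time_s"],s["tool_pos"],s["eef_rot"],s["opening"],s["contact_force"])
E
```

```text
top [0.39024328 0.0258773  1.23647966]
side [ 5.20446458e-04 -6.30459094e-01  7.37837461e-01]
0.1 [0.15837634 0.50016693 0.22610088] [-3.14021429e+00 -1.98061545e-04  2.83476783e+00] 0.09193470603090707 [0.41051782 0.0499712  0.34177053]
```

View pics/top0.png

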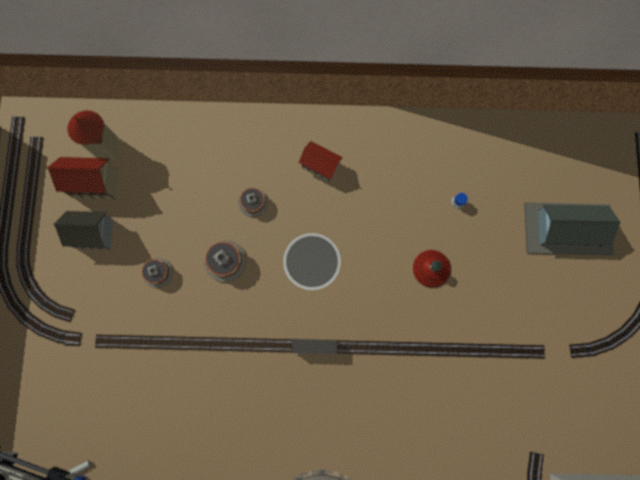

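View pics/side0.png

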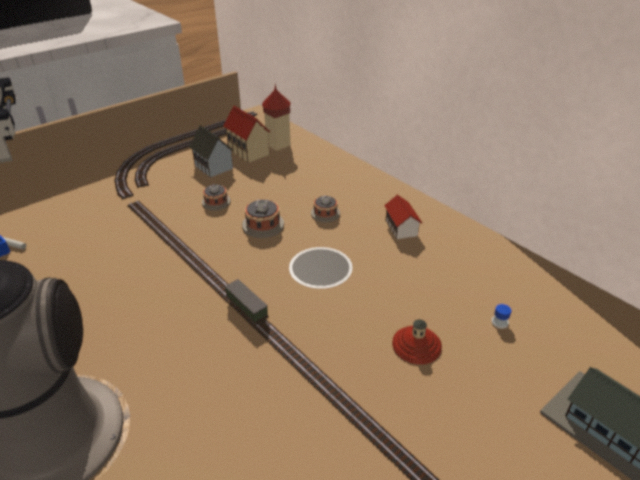

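The top view shows three round brick houses: a large one at (223,260) and two small ones at (252,201) and (155,271). The ring is at (312,261), the roof at (432,268), the wagon at (315,347), the house at (320,160) and the pot at (460,200). The red-topped thing at (86,127) is a tall tower, not the loose roof. I'll choose the house by its 96 mm base.

```bash
python3 - <<'E'
from h import *
D={n:np.load(n+"0.npz") for n in("top","side")}
W=D["top"]["W"];print("board z",np.nanmedian(W[380:440,200:280,2]),np.nanmedian(D["side"]["W"][300:340,150:200,2]))
def circ(P):
    (x,y),r=cv2.minEnclosingCircle(P[:,:2].astype(np.float32)*1000);return round(x,1),round(y,1),round(2*r,1)
seeds=dict(big=(223,260),s1=(252,201),s2=(155,271),roof=(432,268),house=(320,160),pot=(460,200),wagon=(315,347))
C={}
for k,(u,v) in seeds.items():
    c=np.nanmedian(W[v-3:v+4,u-3:u+4].reshape(-1,3),0)
    for n in D:
        P=D[n]["W"].reshape(-1,3); R=.075 if k in("wagon","roof","big") else .055
        q=P[(np.hypot(*(P[:,:2]-c[:2]).T)<R)&(P[:,2]>.004)]
        print(k,n,"all",circ(q) if len(q) else 0,"zmax",np.percentile(q[:,2],[50,99.5])*1000)
        for lo,hi in((.004,.02),(.02,.04),(.04,.055),(.055,.09)):
            s=q[(q[:,2]>lo)&(q[:,2]<hi)]
            if len(s)>8 and k in("big","roof"):print("   ",lo,hi,len(s),circ(s),s[:,2].mean()*1000)
for n in D:
    p=D[n]["p"];P=D[n]["W"]
    hs=cv2.cvtColor(p,cv2.COLOR_RGB2HSV)
    c=np.nanmedian(W[258:264,309:315].reshape(-1,3),0)
    m=(np.hypot(P[...,0]-c[0],P[...,1]-c[1])<.085)&(hs[...,1]<70)&(abs(P[...,2])<.01)
    print("spot",n,c,circ(P[m]),P[m].mean(0))
p=D["top"]["p"];a=cv2.resize(p[180:320,130:270],None,fx=3.5,fy=3.5,interpolation=2)
cv2.imwrite("pics/crop1.png",a[:,:,::-1])
E
```

```text
board z 0.0006507016409107742 0.0006610529723265948
big top all (555.2, 227.4, 149.5) zmax [47.78145592 68.47933802]
    0.004 0.02 527 (555.2, 227.4, 149.5) 7.9693904121705055
    0.02 0.04 50 (559.8, 229.3, 77.4) 29.667199019270683
    0.04 0.055 822 (563.5, 232.0, 78.3) 49.6289489378932
    0.055 0.09 134 (562.0, 230.7, 66.0) 63.00303080658719
big side all (554.5, 229.5, 145.4) zmax [38.2567209  67.98415065]
    0.004 0.02 402 (554.5, 229.5, 145.4) 10.22540549510763
    0.02 0.04 240 (558.9, 229.4, 79.5) 29.817967153520463
    0.04 0.055 506 (560.7, 231.1, 84.6) 49.0102403032213
    0.055 0.09 108 (560.4, 231.4, 38.3) 62.94580701298422
s1 top all (694.2, 173.8, 108.5) zmax [33.89399174 51.31363909]
s1 side all (695.8, 166.8, 99.4) zmax [28.26861101 49.00796454]
s2 top all (530.5, 379.0, 109.3) zmax [34.08907779 50.10584487]
s2 side all (527.2, 376.7, 86.5) zmax [28.14962076 49.87297832]
roof top all (552.2, -232.6, 149.5) zmax [14.51519467 60.38820938]
    0.004 0.02 955 (552.2, -232.6, 149.5) 10.226773789793253
    0.02 0.04 367 (556.7, -240.2, 64.6) 25.947965431312824
    0.04 0
[... 311 characters left out ...]
103 (557.9, -241.0, 24.4) 48.98741902790027
    0.055 0.09 73 (556.4, -240.9, 24.2) 56.41577342214438
house top all (790.8, 22.0, 109.8) zmax [52.05586772 69.20456723]
house side all (792.5, 21.3, 104.3) zmax [44.37923692 67.49550463]
pot top all (711.9, -301.3, 108.8) zmax [ 6.80302725 41.864912  ]
pot side all (721.7, -304.8, 96.3) zmax [29.09275434 39.04113915]
wagon top all (374.3, 22.2, 149.9) zmax [41.35584884 49.52121792]
wagon side all (370.2, 20.9, 148.6) zmax [40.48678301 46.66635371]
spot top [0.56907249 0.03598803 0.00198118] (567.9, 35.0, 136.9) [0.56700334 0.03505092 0.00187149]
spot side [0.56907249 0.03598803 0.00198118] (569.5, 37.6, 140.9) [0.56722518 0.03415933 0.00173538]
```

View pics/crop1.png

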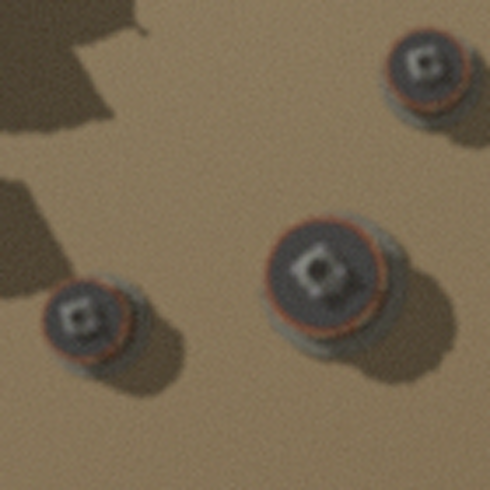

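The crop shows the large house, drum at crop (325,275). It measures about 77 mm across the drum and 68 mm high in both views, so it's the one meant. The two others are only 50 mm high. In mm: tower at (561,230.5), spot at (567,34.8), roof at (557.5,-241). I'll move above the tower with the fingers along y.

```bash
python3 -m crank '0 40 -27 0 0.5;0 80 -54 0 1;0 120 -81 0 1.5;0 160 -108 0 2;0 200 -135 0 2.5;0 240 -162 0 3;0 280 -189 -20 3.5;0 320 -216 -50 3.5;0 360 -243 -80 3.5;0 402 -270 -106 3.5;0 402 -270 -106 3.5;0 402 -270 -106 3.5;0 402 -270 -106 3.5;0 402 -270 -106 3.5;0 402 -270 -106 3.5;0 402 -270 -106 3.5;0 402 -270 -106 3.5' 15; python3 - <<'E'
from h import *
p,W=cloud("side"); cv2.imwrite("pics/s1.png",cv2.resize(p[100:300,160:360],None,fx=3,fy=3)[:,:,::-1]); print(arm.observe()["tool_pos"],arm.observe()["eef_rot"])
E
```

```text
time_s: 1.52
tool_pos: [0.5598, 0.2319, 0.122]
eef_rot: [3.141, 0.001, -3.141]
contact_force: [0.3, 0.8, -0.4]
opening: 0.0921
gripper_force: 0.0
[0.55987008 0.23183277 0.12197318] [ 3.14092314e+00  1.45272450e-03 -3.14104678e+00]
```

View pics/s1.png

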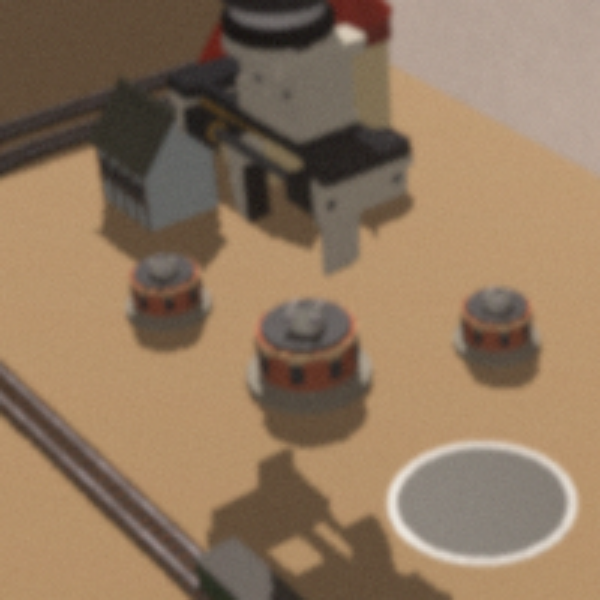

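The crop shows the open fingers straddling above the tower, the near fingertip at (340,250) and the tower at (305,350). Descending.

```bash
python3 -m crank '0 0 0 -30 0;0 0 0 -55 0;0 0 0 -70 0;0 0 0 -80 0;0 0 0 -90 0;0 0 0 -100 0;0 0 0 -100 0;0 0 0 -100 0'
```

```text
time_s: 2.23
tool_pos: [0.5606, 0.2307, 0.0209]
eef_rot: [3.142, 0.0, 3.14]
contact_force: [0.2, 0.9, 0.8]
opening: 0.092
gripper_force: 0.0
```

Now close lightly.

```bash
python3 -m crank '0.1 0 0 0 0;0.2 0 0 0 0;0.3 0 0 0 0;0.3 0 0 0 0;0.3 0 0 0 0;0.3 0 0 0 0;0.3 0 0 0 0;0.3 0 0 0 0' 12
```

```text
time_s: 2.9
tool_pos: [0.5612, 0.2311, 0.0216]
eef_rot: [3.14, 0.002, 3.14]
contact_force: [0.3, 3.9, 6.4]
opening: 0.0755
gripper_force: 12.0
```

The grip is at 75.5 mm, which matches the drum. Slide it to the ring.

```bash
python3 -m crank '0.3 0 -4 0 0;0.3 0.5 -12 0 0;0.3 1 -24 0 0;0.3 1.5 -38 0 0;0.3 2 -52 0 0;0.3 2.5 -66 0 0;0.3 3 -80 0 0;0.3 3.5 -94 0 0;0.3 4 -108 0 0;0.3 4.5 -122 0 0;0.3 5 -136 0 0;0.3 5.5 -150 0 0;0.3 6 -164 0 0;0.3 6 -178 0 0;0.3 6 -188 0 0;0.3 6 -194 0 0;0.3 6 -196 0 0;0.3 6 -196 0 0;0.3 6 -196 0 0'; python3 - <<'E'
from h import *
p,W=cloud("side"); cv2.imwrite("pics/s2.png",cv2.resize(p[170:330,200:400],None,fx=3,fy=3)[:,:,::-1])
E
```

```text
time_s: 4.48
tool_pos: [0.567, 0.0343, 0.0216]
eef_rot: [3.141, 0.001, 3.14]
contact_force: [0.7, 0.8, 6.5]
opening: 0.0757
gripper_force: 12.0
```

View pics/s2.png

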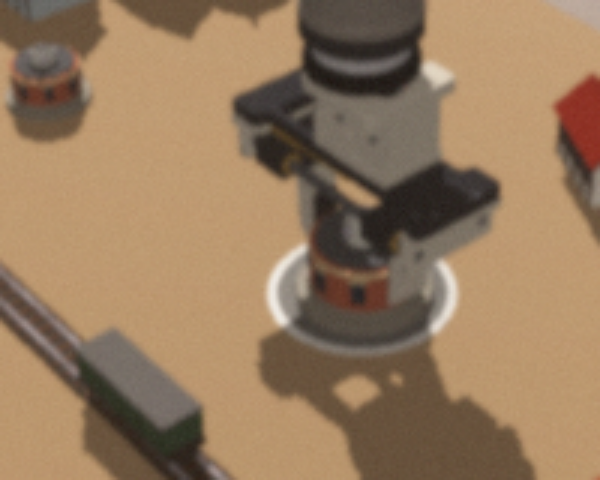

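The tower stands inside the ring, tower at crop (355,270) with the ring around it. Release, rise, and measure.

```bash
python3 -m crank '0.15 0 0 0 0;0 0 0 0 0;0 0 0 0 0;0 0 0 0 0;0 0 0 0 0;0 0 0 0 0;0 0 0 10 0;0 0 0 40 0;0 0 0 80 0;0 0 0 110 0;0 0 -40 130 0;0 0 -80 130 0;0 -2 -120 130 0;0 -4 -160 130 0;0 -7 -200 130 0;0 -10 -240 130 0;0 -10 -275 130 0;0 -10 -275 130 0;0 -10 -275 130 0'; python3 - <<'E'
from h import *
for n in("top","side"):
    p,W=cloud(n); cv2.imwrite(f"pics/{n}3.png",p[:,:,::-1]); np.savez(n+"3.npz",p=p,W=W)
    P=W.reshape(-1,3)
    def c(cx,cy,R,lo,hi):
        q=P[(np.hypot(P[:,0]-cx,P[:,1]-cy)<R)&(P[:,2]>lo)&(P[:,2]<hi)]
        if len(q)<8:return len(q)
        (x,y),r=cv2.minEnclosingCircle(q[:,:2].astype(np.float32)*1000);return len(q),round(x,1),round(y,1),round(2*r,1),np.percentile(q[:,2],[50,98])*1000
    print(n,"drum",c(.567,.034,.06,.047,.054),"stud",c(.567,.034,.022,.055,.075),"roof",c(.557,-.241,.017,.044,.065))
    hs=cv2.cvtColor(p,cv2.COLOR_RGB2HSV)
    m=(np.hypot(W[...,0]-.567,W[...,1]-.035)<.085)&(hs[...,1]<60)&(hs[...,2]>150)&(W[...,2]<.006)
    q=W[m]; A=np.c_[2*q[:,:2],np.ones(len(q))]; s=np.linalg.lstsq(A,(q[:,:2]**2).sum(1),rcond=None)[0]
    print("ring",len(q),s[:2],2*np.sqrt(s[2]+s[0]**2+s[1]**2))
E
```

```text
time_s: 6.12
tool_pos: [0.5561, -0.2423, 0.1511]
eef_rot: [3.142, 0.0, 3.137]
contact_force: [-0.2, 0.1, -0.3]
opening: 0.0916
gripper_force: 0.0
top drum (653, 569.0, 33.2, 76.7, array([50.3208597 , 53.68234799])) stud (119, 569.3, 33.7, 39.7, array([64.68572376, 70.2492953 ])) roof 0
ring 353 [0.56780014 0.03518943] 0.1272884097360627
side drum (527, 568.1, 32.9, 78.5, array([50.42600703, 53.10517692])) stud (123, 569.3, 32.5, 36.6, array([63.57058654, 69.04785706])) roof (156, 557.2, -240.9, 25.9, array([54.60054484, 58.91481168]))
ring 442 [0.5691142  0.03481003] 0.12080873320957636
```

View pics/side3.png

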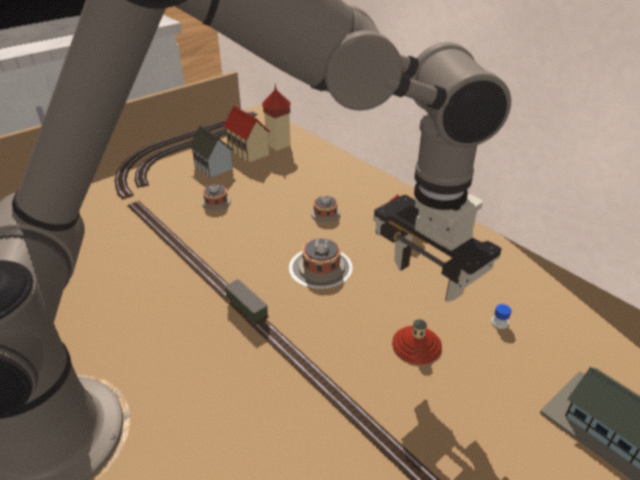

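The tower is centred in the ring at (321,262), within about 2 mm. The gripper is above the roof, whose lantern is at (419,328). Descend onto the lantern and grip.

```bash
python3 -m crank '0 0 -1 -35 0;0 0 -1 -70 0;0 0 -1 -95 0;0 0 -1 -108 0;0 0 -1 -116 0;0 0 -1 -116 0;0 0 -1 -116 0;0.4 0 -1 -116 0;0.6 0 -1 -116 0;0.7 0 -1 -116 0;0.9 0 -1 -116 0;0.9 0 -1 -116 0;0.9 0 -1 -116 0;0.9 0 -1 -116 0;0.9 0 -1 -116 0;0.9 0 -1 -116 0;0.9 0 -1 -116 0' 40
```

```text
time_s: 7.63
tool_pos: [0.5565, -0.2415, 0.0347]
eef_rot: [3.141, -0.0, 3.14]
contact_force: [0.2, 0.6, -0.2]
opening: 0.0298
gripper_force: 0.0
```

```bash
python3 -m crank '0.9 0 0 0 0;0.9 0 0 0 0;0.9 0 0 0 0;0.9 0 0 0 0;0.9 0 0 0 0'
```

```text
time_s: 8.05
tool_pos: [0.5565, -0.2415, 0.0347]
eef_rot: [3.141, -0.0, 3.14]
contact_force: [0.2, 0.0, -0.7]
opening: 0.0212
gripper_force: 40.0
```

The lantern is gripped. Lift, carry above the tower, and measure the roof against the stud.

```bash
python3 -m crank '0.9 0 0 15 0;0.9 0 0 45 0;0.9 0 0 75 0;0.9 0 15 100 0;0.9 1 40 105 0;0.9 2 70 105 0;0.9 4 100 105 0;0.9 6 130 105 0;0.9 8 160 105 0;0.9 9 190 105 0;0.9 10 220 105 0;0.9 11 245 105 0;0.9 11 262 105 0;0.9 11 270 105 0;0.9 11 274 105 0;0.9 11 274 105 0;0.9 11 274 105 0;0.9 11 274 105 0;0.9 11 274 105 0' 40
cat > m.py <<'E'
from h import *
import sys
for n in("side","top"):
    p,W=cloud(n); cv2.imwrite(f"pics/{n}{sys.argv[1]}.png",(cv2.resize(p[120:320,220:420],None,fx=3,fy=3) if n=="side" else p)[:,:,::-1])
    hs=cv2.cvtColor(p,cv2.COLOR_RGB2HSV)
    red=((hs[...,0]<6)|(hs[...,0]>174))&(hs[...,1]>170)
    m=red&(np.hypot(W[...,0]-.567,W[...,1]-.033)<.07)&(W[...,2]>.055)
    q=W[m]; print(n,len(q),np.percentile(q[:,2],[1,50,99])*1000 if len(q) else "")
    if len(q)<50: continue
    # cone fit: r = a - b z about axis (x,y)
    from scipy.optimize import least_squares
    f=lambda v:np.hypot(q[:,0]-v[0],q[:,1]-v[1])-(v[2]-q[:,2])*1.0
    g=lambda v:np.hypot(q[:,0]-v[0],q[:,1]-v[1])-v[3]*(v[2]-q[:,2])
    r=least_squares(g,[.567,.033,.16,1],loss="soft_l1",f_scale=.002); print("cone",r.x*1000,np.sqrt(2*r.cost/len(q))*1000)
    P=W.reshape(-1,3); d=P[(np.hypot(P[:,0]-.567,P[:,1]-.033)<.06)&(P[:,2]>.047)&(P[:,2]<.054)]
    print("drum pts",len(d), d[:,:2].min(0)*1000,d[:,:2].max(0)*1000)
s=arm.observe(); print(s["tool_pos"],s["contact_force"],s["opening"])
E
python3 m.py 4
```

```text
time_s: 9.63
tool_pos: [0.5676, 0.0314, 0.1397]
eef_rot: [-3.141, -0.0, 3.139]
contact_force: [0.4, -0.3, 1.1]
opening: 0.0207
gripper_force: 40.0
side 676 [110.28283765 120.9966475  135.47799692]
cone [ 569.35737176   30.76309044  149.14289297 1127.50056708] 1.868705522297945
drum pts 499 [529.82384045  -7.05985634] [606.79177259  70.67191023]
top 38 [109.9000161  115.32650037 127.82863605]
[0.56761058 0.03168852 0.13974573] [ 0.30389458 -0.19820794 -0.55925728] 0.020574322348708093
```

View pics/side4.png

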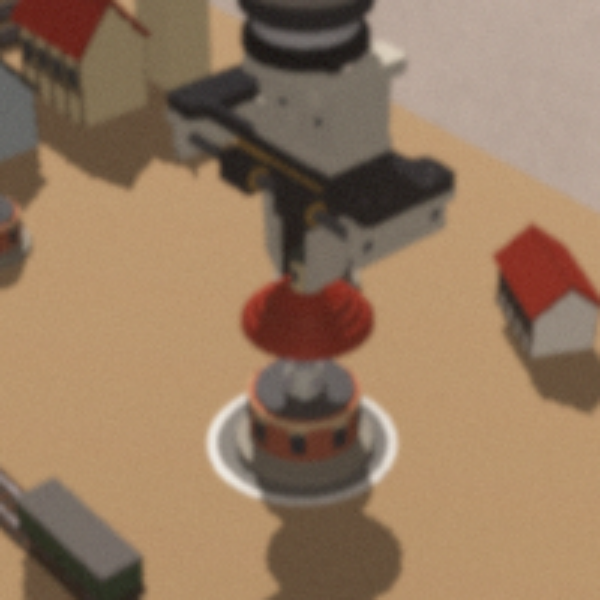

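The side crop shows the roof (310,318) level above the stud (305,380), about 1–1.5 mm off in y. Correct that, lower until just over the balls, and check the lateral force.

```bash
python3 -m crank '0.9 0 1 -10 0;0.9 0 1 -20 0;0.9 0 1 -28 0;0.9 0 1 -32 0;0.9 0 1 -35 0;0.9 0 1 -37 0;0.9 0 1 -39 0;0.9 0 1 -40 0;0.9 0 1 -40 0;0.9 0 1 -40 0' 60; python3 m.py 5
```

```text
time_s: 10.57
tool_pos: [0.5677, 0.0335, 0.1]
eef_rot: [3.142, 0.001, 3.14]
contact_force: [-0.5, 0.2, -0.1]
opening: 0.0204
gripper_force: 60.0
side 680 [69.33886928 81.10338917 96.05621347]
cone [ 569.32702654   32.84696354  109.57670145 1125.16865414] 1.96468477216305
drum pts 164 [530.21951392  -7.94306362] [591.95467559  56.14389013]
top 39 [70.34395389 74.80903575 87.61282072]
[0.56772719 0.03350768 0.10003361] [ 0.14763025 -0.6436305  -0.26276624] 0.0201581311756532
```

No contact force yet, so it's centred. Press down gradually through the click.

```bash
python3 -m crank '0.9 0 0 -2 0;0.9 0 0 -3 0;0.9 0 0 -4 0;0.9 0 0 -5 0;0.9 0 0 -6 0;0.9 0 0 -7 0;0.9 0 0 -8 0;0.9 0 0 -8 0'
```

```text
time_s: 11.33
tool_pos: [0.5676, 0.0338, 0.092]
eef_rot: [3.141, 0.001, 3.14]
contact_force: [0.3, 1.2, 0.6]
opening: 0.0204
gripper_force: 60.0
```

```bash
python3 -m crank '0.9 0 0 -1 0;0.9 0 0 -2 0;0.9 0 0 -3 0;0.9 0 0 -4 0;0.9 0 0 -5 0;0.9 0 0 -6 0;0.9 0 0 -6 0;0.9 0 0 -6 0'
```

```text
time_s: 12.0
tool_pos: [0.5676, 0.0334, 0.0858]
eef_rot: [-3.142, 0.0, 3.14]
contact_force: [0.4, -0.6, -1.4]
opening: 0.0205
gripper_force: 60.0
```

It was pulled past the snap. Now press on the seat in small steps.

```bash
python3 -m crank '0.9 0 0 -0.5 0;0.9 0 0 -1 0;0.9 0 0 -1.5 0;0.9 0 0 -2 0;0.9 0 0 -2 0;0.9 0 0 -2 0'
```

```text
time_s: 12.5
tool_pos: [0.5678, 0.0335, 0.0846]
eef_rot: [3.142, 0.001, 3.14]
contact_force: [-1.7, 0.3, 6.3]
opening: 0.0203
gripper_force: 60.0
```

```bash
python3 -m crank '0.9 0 0 -0.5 0;0.9 0 0 -1 0;0.9 0 0 -1.5 0;0.9 0 0 -1.5 0;0.9 0 0 -1.5 0;0.9 0 0 -1.5 0;0.9 0 0 -1.5 0;0.9 0 0 -1.5 0'; python3 m.py 6
```

```text
time_s: 13.17
tool_pos: [0.5678, 0.0335, 0.0846]
eef_rot: [-3.141, 0.002, 3.14]
contact_force: [-6.0, 0.1, 15.5]
opening: 0.0204
gripper_force: 60.0
side 653 [55.5000923  66.05611048 80.23243522]
cone [ 569.04737075   32.39909876   93.90950576 1126.15217276] 1.9345544848571665
drum pts 78 [524.35183445 -11.30188362] [612.44216487  63.0480509 ]
top 31 [57.36030361 60.55119924 67.96270853]
[0.56785185 0.03348593 0.08459871] [-6.4301046  -0.57539003 16.72491545] 0.020324864139690927
```

View pics/side6.png

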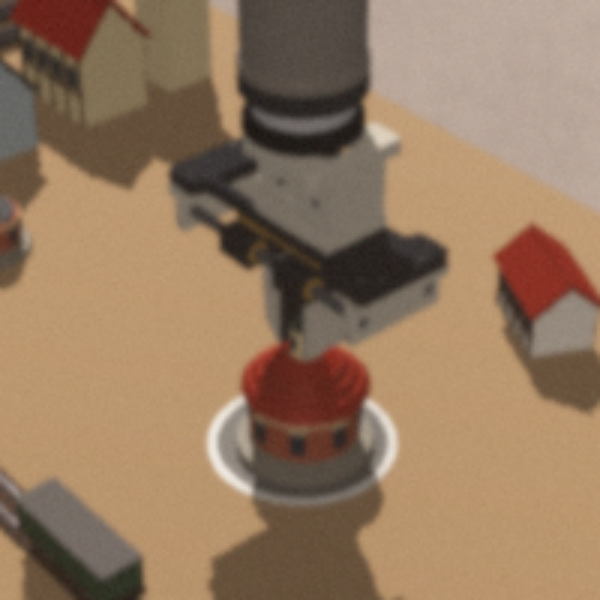

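The side crop shows the roof seated flat on the drum (305,385), with the tower still inside the ring. The underside is about 50 mm up, which is home, and the press is 16 N and steady. Handing in.

```bash
python3 -c "
from bench import arm
s=arm.observe();print(s['contact_force'],s['tool_pos']);print(arm.job_done())"
```

```text
[-6.4301046  -0.57539003 16.72491545] [0.56785185 0.03348593 0.08459871]
the job is handed in; nothing more can be done
None
```

The tower house stands inside the white ring, about 2 mm off centre, with the red roof clicked fully home; I handed the job in at about 13 s still pressing down at about 16 N, and the hand-in returned no verdict.

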